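# Hook a primed plate out of the curing rack and hang it on the bar

## Robot

A 6-joint arm with a two-finger parallel gripper is mounted at the origin on a cart in front of the work surface, level with it; the furniture and walls round the work are solid. World frame = base frame: x ahead of the robot, y to its left, z up, the work surface at z = 0. Lengths are in mm, angles in rad, forces in N, time in s.
With the tool pointing down it reaches from about 375 to 900 mm from the base axis. Payload 3.1 kg.
Tool frame: the origin (TCP) lies at the very end of the fingers, on their centre line; the grasp point (between the pads) lies 19 mm behind it (grip_point_offset is the distance from the TCP to the grasp point, in mm); z points along the fingers, x is the direction in which the jaws open and shut, and the axes are right-handed (so a half turn about z gives the same grasp; the last joint's range is limited). The gripper opens to 87 mm and grips with 3 to 60 N. Pads are 19 mm wide; open, the fingers measure 117 mm over their backs; the gripper's body (75 mm by 190 mm) begins 51 mm behind the grasp point.
Start: joints at [-1.323, 0.527, 1.433, -0, 1.181, -0.178], TCP at [258.175, -569.159, 222.548] pointing down, gripper open.
Joint ranges: [-3.08, 3.08], [-0.75, 2.2], [0.22, 2.44], [-1.43, 4.57], [0, 2.65], [-2.85, 2.85]. Speed limits (rad/s): [2.79, 2.79, 3.14, 3.14, 3.14, 3.14].

## Interface

Orientations are given as a 3x3 rotation matrix whose columns are the frame's x, y, z axes.
In Python, from bench import sense, camera, sign_off, grip_point_offset gives the robot as it stands. The module is installed in compiled form; this text tells all that it offers.
- The arm moves only by the tool servo_tool, never from a script. Its argument "plan" is a list of rows, each an object with "translation": the shift along the tool's x, y, z in m, a list of three; "roll": the turn about the tool's z in degrees. In form: [{"translation": [x, y, z], "roll": roll}, ...]. A call has 1 to 5 rows; each row shifts and turns the commanded pose from where the row before left it, along the tool's axes as they then stand; what a row does not reach is not made up. A row lasts 1/12 s, in which the tool goes at most 41.7 mm and 7.16 degrees, less where a joint would pass 70% of its speed; a pose out of reach is approached as far as the arm can. A call is refused whole if a number of a shift passes 0.0417 or a number of a turn 7.16, either way. A call with a gripper value outside its range is refused whole. "grip" is the opening, from 0 (shut) to 1 (fully open), set as the call begins (left out, the last holds). The fingers move at their own pace and stop on an object; the grip force is fixed at half the most. Time passes only in rows, so rows that do not move let the fingers close. It gives the time, the measured TCP pose, the force and the opening at its end, in the units of the state.
- sense(): the state, without advancing time (a new reading comes with each control period).
- camera(name): name is "scene" or "top" or "wrist"; returns a dict with "img" (400x640x3 uint8, blue, green, red), "depth" (400x640 float32, mm along the optical axis (not along the pixel's ray), 0 where there is no reading), "K" (3x3 intrinsics, pixels), "xyz" and "attitude" of the camera in the world; the wrist camera has in their place "T_tool_cam" (4x4, takes a point from camera to tool coordinates, whose origin is the TCP and whose axes are the tool frame's). Camera axes: x right, y down, z forward; pixel columns grow to the right and rows downward; lengths in mm; the calibration is good to about 2 mm. A picture is of the moment at which its call begins: read the wrist's pose just before it.
- sign_off(): hands the job in, once; it reports no verdict.
The state is a dict: "time": time; "qpos": joint angles; "qvel": joint speeds; "tau": joint torques, N m; "tool_pos": TCP position; "tcp_rot": TCP orientation; "contact_force": force on the tool from outside, world axes, zero at the start; "moment": the same for the moment, N m; "grip_width": finger opening in mm.
Only numpy, scipy, OpenCV 4.12 (cv2) and the standard library are available. Lean on these libraries where they do the work, as an engineer would, in place of code of your own. Each camera call takes 0.05 s, during which the arm holds its last target. There are 200 camera calls.

## Task

Take the S-hook off the hanging bar and, feeling gently from underneath, bring its lower end up through the hanging hole of the plate in the upper tier of the curing rack. Draw the plate out towards the open front of the rack with the hook, then hang the hook back on the bar with the plate hanging free from it, and let go. Do not force anything against the rack: how far in the plate sits is not known exactly.

Things in the scene. Friction and masses are not known exactly. Their poses are not given: they have to be found in the camera images.
- hook: S-hook of 6 mm steel wire in its own x-z plane, z up as it hangs, 70 g; starts on the bar. Origin in its black grip, 18 (x) x 12 (y) x 28 mm, from z -20 to +8: grasp here, fingers closing along y. Upper bend over the -x side, top at z +35. Below the grip the shank slants from x -4, z -24 to x -47, z -57 and drops to the lower bend (lowest z -106), which comes back up to the tip at x -9.
- hook_tip (a point): Top of the S-hook's lower tip: square-cut wire 6 mm thick, pointing up, at x -9, y 0, z -69 mm in the hook frame. The lower bend opens upward, its inside bottom at z -100: 32 mm of free space between the tip wire and the shank, which lies on the tip's -x side (so the shank shoves the plate inward if the tip goes over 35 mm in from the plate's front edge).
- hook_top (a point): Underside of the crown of the S-hook's upper bend, at x -28, z +29 mm in the hook frame. Hung, the bar lies just under this point (bar centre at x -28, z +24). The upper bend is 42 mm wide inside.
- hook_end (a point): Lowest point of the small ball (10 mm) at the free end of the upper bend, at x -53, z -7 mm in the hook frame. On and off the bar: with the hook's origin 16 mm above the bar's centre line the ball passes over the bar and the slanting shank under it; move 45 mm or more along hook +x to take it off, -x to put it on, then down 40 mm.
- bar: Hanging stand, fixed: a round steel bar 10 mm thick along its own y, centre line 260 mm above the bench, between two posts 220 mm apart (18 mm thick at the top, 269 mm high). Origin on the bench under the middle of the bar; x across it, towards the side on which the hook's grip hangs.
- bar_mid (a point): Middle of the bar, on its centre line. The hook starts within 50 mm of it along the bar and may be hung back anywhere between the posts.
- rack: Two-tier curing rack of folded steel, fixed. Origin on the bench under it. Runners along its own x from -95 (open front) to +85 mm, back stop at +83. Upper ledges at height 115 mm, side webs up to 123 mm; 48 mm open between the ledges, clear below down to height 60. The same plate in the lower tier is fast. At most 40 N in all may bear on the rack; 10 N of the tip against the plate puts up to 30 on it.
- hole_zone (a point): On the rack at x -14, y 0, height 115 mm. On the upper ledges lies a grey steel plate, 112 (x) x 64 x 4 mm, 0.2 to 0.33 kg, not measured: its 11 mm hanging hole, 29 mm behind its front edge, is centred within 13 mm of this point along rack x and 1 mm along y. Beside the hole the tip meets the underside at this height. Corner holes are 5.5 mm.
- tabs_front (a point): On the rack at x +8, height 115 mm. From here to x +46 two tabs hold the plate's side edges down, with 1.5 mm play: its front lifts about 2 mm with 1 to 2 N, then stands firm. It slides out along rack -x with 1 to 3 N and is free of the tabs when its hole is at x -78 or beyond; lifted straight up there it comes to hang, its lower edge 188 mm below the hook's origin.
Not all that is in view belongs to the job. What is shaped like the rack but turquoise is not meant.

How it is judged (in metres and radians):
On the way:
1. the hook's tip stands up through the plate's hanging hole while the plate is still in the rack (x of hook_tip in the frame of rack between -0.0295 and 0.0015 m and y of hook_tip in the frame of rack between -0.006 and 0.006 m and z of hook_tip in the frame of rack between 0.1225 and 0.142 m), for 0.1 s.
At the end, for the whole second after the job is handed in: The S-hook hangs by its upper bend on the bar between the posts, upright within 17 degrees and nearly still (under 60 mm/s), let go, and it bears down on the bar with more than 1.6 N, which it does only when the plate's whole weight hangs from it (the hook alone weighs 0.7 N) (contact force between hook and bar above 1.6 N and z of hook_top in the frame of bar between 0.259 and 0.272 m and x of hook_top in the frame of bar between -0.012 and 0.012 m and y of hook_top in the frame of bar between -0.1 and 0.1 m and angle between hook's own z axis and vertical below 0.3 rad and linear speed of hook below 0.06 m/s); the robot touches nothing.
It fails at once if more than 40 N comes on the rack (contact force between rack and anything else above 40 N).
It also fails if it takes over 72 s, if anything falls off the work surface, if the arm or the gripper's body presses on something with over 40 N, if the wrist force passes 120 N, or if a joint passes its speed limit or range.

## Working session

There is one attempt and no reset: what is moved stays moved. The work goes in short steps, Python scripts to look and compute and a tool call to move; the robot and the scene stay as the last step left them, time stands still between calls to the robot, and variables do not carry over. Pictures are saved under pics/ and viewed, about 8 in all and at most 12, crops included, and the job is handed in when it is done.

Besides the shell and the picture viewer there is one more tool, called after "Request:" as name(argument=value, ...), one argument or row to a line, values as JSON. servo_tool: Moves the arm, as the interface text tells. Its arguments: {"type":"object","properties":{"plan":{"type":"array"},"grip":{"type":"number"}},"required":["plan"]}

```bash
mkdir -p pics
cat > h.py <<'E'
import numpy as np,cv2
from bench import sense,camera,sign_off,grip_point_offset
def world(c,u,v,d=None,s=None):
    K=np.array(c['K']);d=c['depth'][int(round(v)),int(round(u))] if d is None else d
    p=np.array([(u-K[0,2])/K[0,0],(v-K[1,2])/K[1,1],1])*d
    if 'xyz' in c: return np.array(c['attitude'])@p+np.array(c['xyz'])
    q=np.array(c['T_tool_cam'])@np.r_[p,1]
    return np.array(s['tcp_rot'])@q[:3]+np.array(s['tool_pos'])
def cloud(c,s=None):
    K=np.array(c['K']);v,u=np.mgrid[:400,:640];d=c['depth']
    p=np.stack([(u-K[0,2])/K[0,0]*d,(v-K[1,2])/K[1,1]*d,d],-1)
    if 'xyz' in c: return p@np.array(c['attitude']).T+np.array(c['xyz'])
    T=np.array(c['T_tool_cam']);p=p@T[:3,:3].T+T[:3,3]
    return p@np.array(s['tcp_rot']).T+np.array(s['tool_pos'])
E
python3 - <<'E'
from h import *
import pickle
s=sense();print(s, grip_point_offset if not callable(grip_point_offset) else grip_point_offset())
for n in('scene','top'):
    c=camera(n);pickle.dump(c,open(n+'.pkl','wb'));cv2.imwrite(f'pics/{n}0.png',c['img']);print(n,c['xyz'],np.round(c['attitude'],3).tolist(),c['K'])
E
```

```text
{'time': 0.0, 'qpos': array([-1.32348217e+00,  5.28480279e-01,  1.43390990e+00, -1.85891329e-05,
        1.18139877e+00, -1.78458951e-01]), 'qvel': array([-5.31916042e-04,  6.26363499e-04, -5.64408723e-04,  3.40588829e-05,
        1.97866008e-03, -1.09394031e-03]), 'tau': array([ 4.93865718e-04, -4.40040386e+01, -1.76590168e+01,  6.33427408e-02,
        5.81970939e-02, -1.71301176e-04]), 'tool_pos': array([ 258.00177148, -568.44975842,  221.56055657]), 'tcp_rot': array([[ 4.13030834e-01, -9.10716873e-01, -5.54328311e-04],
       [-9.10714470e-01, -4.13031037e-01,  2.12525713e-03],
       [-2.16446233e-03, -3.72961910e-04, -9.99997588e-01]]), 'contact_force': array([0.50804342, 0.63492627, 0.08221661]), 'moment': array([ 0.01976871, -0.00522704,  0.00998123]), 'grip_width': 87.07319572829273} 18.700000000000003
scene [-250.92039484  504.21900681 1114.4494659 ] [[-0.534, -0.613, 0.583], [-0.846, 0.378, -0.377], [0.011, -0.694, -0.72]] [[452.84206892   0.         320.55730684]
 [  0.         452.84206892 208.3178086 ]
 [  0.           0.           1.        ]]
top [ 271.54134751   30.20016123 1488.20673906] [[0.027, -0.985, 0.169], [-0.999, -0.029, -0.012], [0.017, -0.169, -0.985]] [[453.36164131   0.         315.71714943]
 [  0.         453.36164131 198.21003814]
 [  0.           0.           1.        ]]
```

View pics/scene0.png

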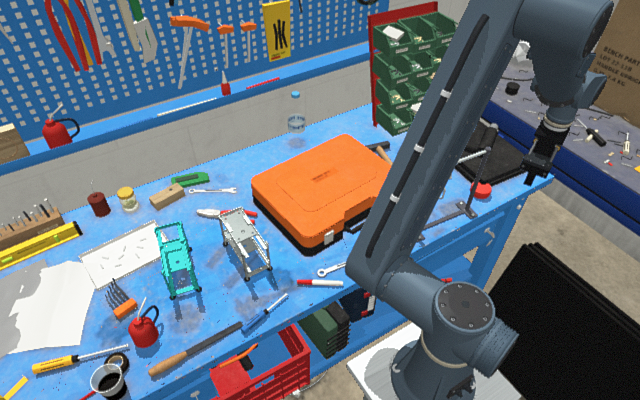

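View pics/top0.png

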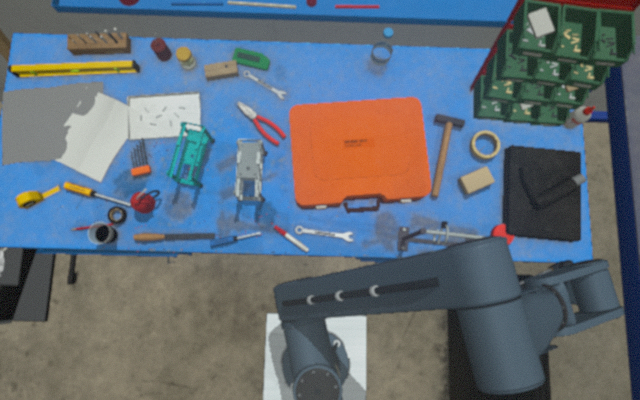

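The grey rack is at about (250,172) in top and the turquoise one at (188,155). The hanging stand is near (400–500,235), partly beside the arm. I'll enlarge both.

Run:
```python
from h import *
import pickle
t=pickle.load(open('top.pkl','rb'));s=pickle.load(open('scene.pkl','rb'))
f=lambda im,x0,x1,y0,y1,k:cv2.resize(im[y0:y1,x0:x1],None,fx=k,fy=k,interpolation=cv2.INTER_CUBIC)
a=f(t['img'],385,520,210,255,5.9)   # 796x265
b=f(t['img'],215,285,130,220,3.6)   
c=f(s['img'],415,515,110,240,2.5)
d=f(s['img'],205,285,195,290,3.4)
im=np.zeros((600,800,3),np.uint8);im[:a.shape[0],:a.shape[1]]=a
x=0
for q in(b,c,d): im[266:266+min(334,q.shape[0]),x:x+q.shape[1]]=q[:334];x+=q.shape[1]+2
cv2.imwrite('pics/crop1.png',im)
P=cloud(t);m=(P[...,2]>240)&(P[...,2]<275)&(P[...,0]<520)&(t['depth']>0)
v,u=np.nonzero(m);
for i in range(0,len(u),max(1,len(u)//40)):print(u[i],v[i],P[v[i],u[i]].round())
Q=P[130:220,230:275];mm=(Q[...,2]>90)&(Q[...,2]<140)
w=Q[mm];print(len(w),cv2.minAreaRect(w[:,:2].astype(np.float32)),np.median(w[:,2]),w.min(0),w.max(0))
```

```text
444 221 [ 432. -342.  245.]
446 223 [ 427. -349.  240.]
446 225 [ 420. -344.  255.]
444 227 [ 415. -342.  245.]
424 228 [ 408. -280.  269.]
424 229 [ 405. -279.  271.]
421 230 [ 403. -272.  266.]
429 230 [ 404. -294.  265.]
422 231 [ 400. -274.  269.]
429 231 [ 401. -294.  264.]
436 231 [ 401. -313.  266.]
419 232 [ 399. -270.  251.]
426 232 [ 398. -286.  267.]
433 232 [ 399. -305.  264.]
440 232 [ 399. -324.  267.]
447 232 [ 399. -343.  267.]
425 233 [ 395. -284.  264.]
432 233 [ 396. -303.  262.]
439 233 [ 396. -322.  265.]
446 233 [ 396. -339.  271.]
453 233 [ 397. -360.  262.]
422 234 [ 392. -274.  268.]
438 234 [ 394. -320.  261.]
445 234 [ 394. -338.  265.]
452 234 [ 394. -356.  267.]
459 234 [ 395. -376.  266.]
466 234 [ 396. -396.  261.]
448 235 [ 391. -345.  268.]
455 235 [ 392. -366.  261.]
462 235 [ 393. -385.  263.]
469 235 [ 393. -404.  263.]
446 236 [ 388. -339.  269.]
457 236 [ 390. -371.  263.]
464 236 [ 390. -390.  262.]
471 236 [ 391. -409.  263.]
478 236 [ 391. -428.  265.]
446 237 [ 386. -340.  268.]
466 237 [ 388. -396.  261.]
473 237 [ 388. -414.  264.]
480 237 [ 388. -433.  264.]
446 238 [ 383. -341.  264.]
475 238 [ 386. -420.  262.]
445 239 [ 381. -339.  259.]
445 241 [ 375. -339.  259.]
445 243 [ 371. -341.  251.]
338 374 [ 25. -54. 260.]
1051 ((597.075927734375, 226.60264587402344), (80.87869262695312, 180.91993713378906), 89.87907409667969) 119.55994571304495 [506.68840602 185.99700779  90.72954804] [687.5503952  267.20848682 130.91236062]
```

View pics/crop1.png

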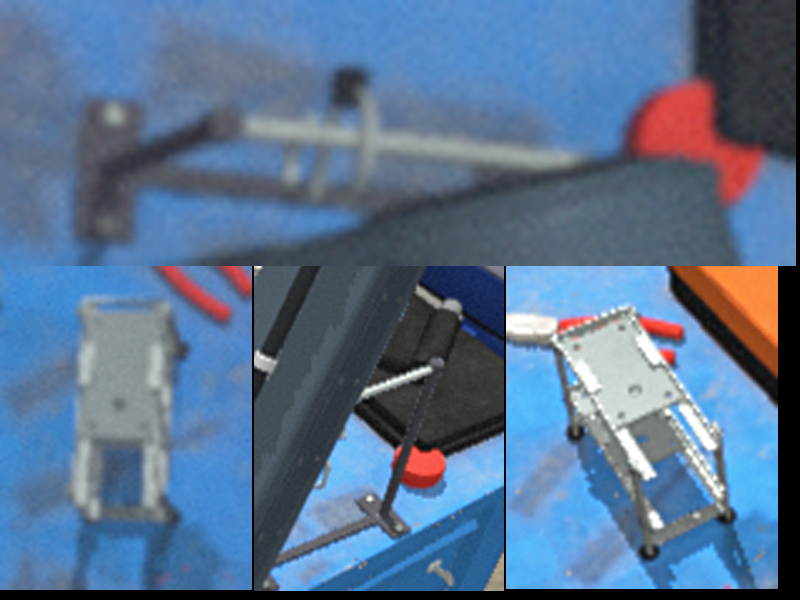

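Request:
servo_tool(
  plan=[
    {"translation":[0,0,-0.04],"roll":7},
    {"translation":[0,0,-0.04],"roll":7},
    {"translation":[0,0,-0.04],"roll":7},
    {"translation":[0,0,-0.02],"roll":7},
    {"translation":[0,0,0],"roll":0},
  ],
  grip=0.5,
)

```text
time: 0.52
tool_pos: [259.0, -571.8, 368.9]
tcp_rot: [[-0.066, -0.998, 0.003], [-0.998, 0.066, -0.012], [0.012, -0.004, -1.0]]
contact_force: [0.6, -0.6, 0.3]
grip_width: 61.1
```

Request:
servo_tool(
  plan=[
    {"translation":[-0.036,-0.022,0],"roll":0},
    {"translation":[-0.036,-0.022,0],"roll":0},
    {"translation":[-0.036,-0.022,0],"roll":0},
    {"translation":[-0.036,-0.022,0],"roll":0},
    {"translation":[-0.036,-0.022,0],"roll":0},
  ],
)

```text
time: 0.93
tool_pos: [378.0, -396.3, 361.0]
tcp_rot: [[-0.062, -0.998, -0.001], [-0.998, 0.062, 0.003], [-0.003, 0.002, -1.0]]
contact_force: [0.3, -0.1, -0.1]
grip_width: 44.2
```

Request:
servo_tool(
  plan=[
    {"translation":[-0.02,-0.02,0],"roll":0},
    {"translation":[0,0,0],"roll":0},
    {"translation":[0,0,0],"roll":0},
    {"translation":[0,0,0],"roll":0},
  ],
)

```text
time: 1.27
tool_pos: [398.6, -379.9, 361.6]
tcp_rot: [[-0.062, -0.998, -0.002], [-0.998, 0.062, 0.001], [-0.001, 0.002, -1.0]]
contact_force: [-0.6, -0.6, 0.7]
grip_width: 43.3
```

Run:
```python
from h import *
import pickle
s=sense();c=camera('wrist');t=camera('top')
pickle.dump((s,c,t),open('w1.pkl','wb'))
cv2.imwrite('pics/w1.png',c['img'])
print(s['time'],s['tool_pos'],s['tcp_rot'].round(3).tolist(),s['contact_force'],s['grip_width']);print(np.round(c['T_tool_cam'],3),c['K'])
```

```text
1.2667 [ 398.5620679  -379.85305809  361.61237405] [[-0.062, -0.998, -0.002], [-0.998, 0.062, 0.001], [-0.001, 0.002, -1.0]] [-0.55819485 -0.58669789  0.7394685 ] 43.29455870954129
[[ 1.00000e+00  1.00000e-03 -1.00000e-03 -9.12000e-01]
 [-1.00000e-03  9.60000e-01  2.80000e-01 -7.63580e+01]
 [ 1.00000e-03 -2.80000e-01  9.60000e-01 -1.62938e+02]
 [ 0.00000e+00  0.00000e+00  0.00000e+00  1.00000e+00]] [[344.89970777   0.         322.3257951 ]
 [  0.         344.89970777 195.80841231]
 [  0.           0.           1.        ]]
```

View pics/w1.png

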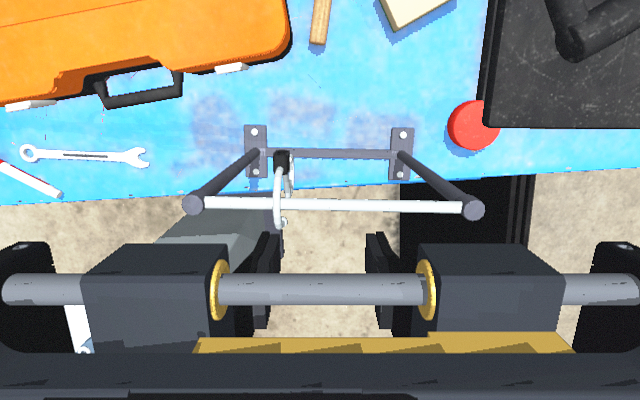

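Wrist view: bar from post (193,204) to (473,209), bend crossing it at (278,205), black grip at (282,160), ball at (283,222). Measuring the bar and hook.

Run:
```python
from h import *
import pickle
s,c,t=pickle.load(open('w1.pkl','rb'))
P=cloud(c,s);Q=P[199:214,205:460].reshape(-1,3);Q=Q[(Q[:,2]>250)&(Q[:,2]<270)&((Q[:,1]<-355)|(Q[:,1]>-325))]
k=np.polyfit(Q[:,1],Q[:,0],1);print('bar x=a*y+b',k,len(Q),Q[:,2].max(),Q.min(0),Q.max(0))
for u,v in((193,204),(473,209)):print('post',world(c,u,v,None,s))
G=P[150:175,270:295].reshape(-1,3);G=G[(G[:,2]>235)&(G[:,2]<255)];print('grip top',len(G),G.min(0),G.max(0),np.median(G,0))
print(world(c,282,160,None,s),world(c,282,155,None,s))
B=P[175:230,268:292].reshape(-1,3);B=B[(B[:,2]>267)&(B[:,2]<285)];print('crown',len(B),B.min(0),B.max(0),np.median(B,0))
B=P[216:228,276:290].reshape(-1,3);B=B[(B[:,2]>200)&(B[:,2]<285)];print('ball',len(B),B.min(0),B.max(0),np.median(B,0))
# rack from new top view
P=cloud(t);Q=P[125:225,225:280].reshape(-1,3);w=Q[(Q[:,2]>108)&(Q[:,2]<135)];r=cv2.minAreaRect(w[:,:2].astype(np.float32));print(r)
cv2.imwrite('pics/c2.png',cv2.resize(t['img'][130:225,215:290],None,fx=6,fy=6,interpolation=cv2.INTER_CUBIC))
```

```text
bar x=a*y+b [7.59941106e-02 4.20742328e+02] 2445 267.87690908255126 [ 378.62479071 -489.15793371  253.84465452] [ 402.06930138 -285.16900638  267.87690908]
post [ 400.25739015 -278.75204332  270.76094341]
post [ 382.80825846 -494.97205945  270.18156294]
grip top 315 [ 412.66832987 -351.30589511  235.09599652] [ 431.31945428 -338.43416425  254.96183823] [ 423.54426211 -345.96456272  244.19983877]
[ 425.72842803 -347.2295749   244.87905991] [ 429.67553019 -347.48583909  243.85353001]
crown 268 [ 378.61082277 -346.86383506  267.05204802] [ 410.46566853 -338.24830635  273.19942379] [ 395.63059963 -342.93526376  269.63040327]
ball 124 [ 364.99276746 -345.38081067  233.06986764] [ 386.40397548 -339.35536285  270.41653902] [ 374.22831148 -343.01509256  262.080102  ]
((597.527099609375, 226.89503479003906), (180.59002685546875, 80.96106719970703), 0.06614338606595993)
```

Request:
servo_tool(
  plan=[
    {"translation":[-0.036,-0.022,0],"roll":0.8},
    {"translation":[0,0,0.03],"roll":0},
    {"translation":[0,0,0.03],"roll":0},
    {"translation":[0,0,0],"roll":0},
    {"translation":[0,0,0],"roll":0},
  ],
)

```text
time: 1.78
tool_pos: [421.6, -345.9, 301.2]
tcp_rot: [[-0.078, -0.997, -0.003], [-0.997, 0.078, 0.003], [-0.003, 0.003, -1.0]]
contact_force: [0.8, -0.1, 0.2]
grip_width: 43.6
```

Request:
servo_tool(
  plan=[
    {"translation":[0,0,0.03],"roll":0},
    {"translation":[0,0,0.03],"roll":0},
    {"translation":[0,0,0.02],"roll":0},
    {"translation":[0,0,0.01],"roll":0},
    {"translation":[0,0,0],"roll":0},
  ],
)

```text
time: 2.2
tool_pos: [422.3, -346.4, 211.8]
tcp_rot: [[-0.078, -0.997, -0.001], [-0.997, 0.078, 0.002], [-0.001, 0.001, -1.0]]
contact_force: [0.4, 0.8, 0.3]
grip_width: 43.5
```

Request:
servo_tool(
  plan=[
    {"translation":[0,0,0],"roll":0},
    {"translation":[0,0,0],"roll":0},
    {"translation":[0,0,0],"roll":0},
  ],
)

```text
time: 2.45
tool_pos: [423.8, -347.0, 214.5]
tcp_rot: [[-0.077, -0.997, 0.003], [-0.997, 0.077, -0.003], [0.003, -0.003, -1.0]]
contact_force: [-0.4, -0.4, 0.1]
grip_width: 43.3
```

Request:
servo_tool(
  plan=[
    {"translation":[0,0,0],"roll":0},
    {"translation":[0,0,0],"roll":0},
    {"translation":[0,0,0],"roll":0},
    {"translation":[0,0,0],"roll":0},
    {"translation":[0,0,0],"roll":0},
  ],
  grip=0,
)

```text
time: 2.87
tool_pos: [423.0, -345.7, 212.7]
tcp_rot: [[-0.077, -0.997, 0.0], [-0.997, 0.077, -0.0], [0.0, -0.0, -1.0]]
contact_force: [-0.5, -0.8, 0.1]
grip_width: 18.3
```

Request:
servo_tool(
  plan=[
    {"translation":[0,0,0],"roll":0},
    {"translation":[0,0,0],"roll":0},
    {"translation":[0,0,0],"roll":0},
  ],
)

```text
time: 3.12
tool_pos: [422.9, -345.8, 212.5]
tcp_rot: [[-0.077, -0.997, -0.0], [-0.997, 0.077, -0.0], [0.0, 0.0, -1.0]]
contact_force: [0.6, -0.7, 0.2]
grip_width: 11.8
```

Run:
```python
from h import *
s=sense();c=camera('wrist');t=camera('top');
print(s['tool_pos'],s['contact_force'],s['grip_width'])
a=cv2.resize(c['img'][100:300,180:460],(800,571));cv2.imwrite('pics/w2.png',a)
```

```text
[ 422.91917637 -345.78412934  212.52941713] [ 0.59288729 -0.68820097  0.21514205] 11.761231735103733
```

View pics/w2.png

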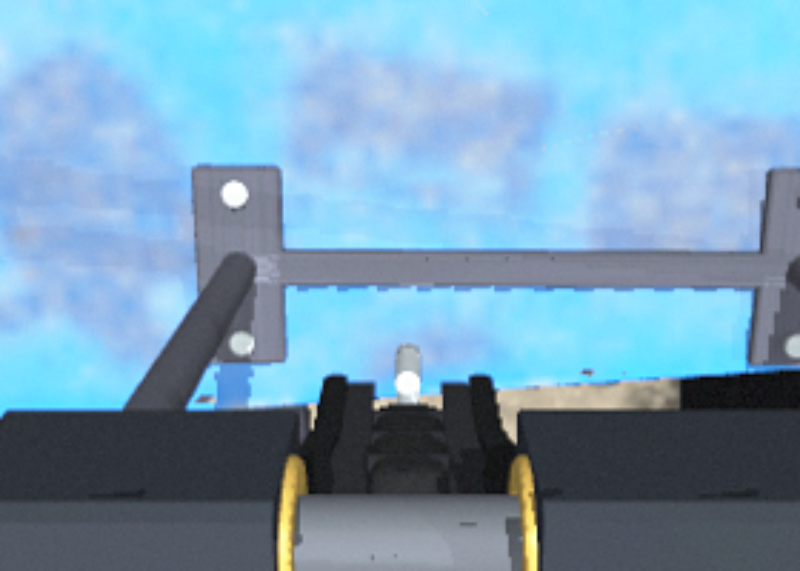

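Run:
```python
from h import *
s=sense();c=camera('wrist')
T=np.array(c['T_tool_cam']);K=np.array(c['K'])
for v in range(220,242,2):
    d=c['depth'][v,323];p=np.array([(323-K[0,2])/K[0,0]*d,(v-K[1,2])/K[1,1]*d,d,1]);print(v,c['img'][v,323],(T@p)[:3].round(1))
```

```text
220 [209 175 153] [-0.6  7.6 64.2]
222 [189 187 176] [-0.6  7.3 59.3]
224 [193 189 180] [-0.6  7.2 55.3]
226 [194 189 180] [-0.6  7.5 52.4]
228 [193 190 177] [-0.6  7.4 48.4]
230 [255 255 254] [-0.6  7.4 45. ]
232 [254 254 253] [-0.6  9.  45.4]
234 [254 254 252] [-0.6  9.8 44. ]
236 [255 254 253] [-0.6 12.  46.1]
238 [237 234 225] [-0.5 26.4 76.3]
240 [222 216 201] [-0.5 28.4 77. ]
```

Request:
servo_tool(
  plan=[
    {"translation":[0,0,-0.01],"roll":0},
    {"translation":[0,0,-0.01],"roll":0},
    {"translation":[0,0,-0.01],"roll":0},
    {"translation":[0,0,-0.01],"roll":0},
    {"translation":[0,0,0],"roll":0},
  ],
)

```text
time: 3.68
tool_pos: [424.1, -347.1, 255.7]
tcp_rot: [[-0.077, -0.997, 0.004], [-0.997, 0.077, -0.005], [0.004, -0.004, -1.0]]
contact_force: [-0.7, -0.4, -0.4]
grip_width: 11.6
```

Request:
servo_tool(
  plan=[
    {"translation":[0,0,0],"roll":0},
    {"translation":[0,0,0],"roll":0},
  ],
)

```text
time: 3.85
tool_pos: [422.8, -345.6, 252.6]
tcp_rot: [[-0.077, -0.997, -0.0], [-0.997, 0.077, 0.0], [-0.0, 0.0, -1.0]]
contact_force: [0.3, 0.3, -1.5]
grip_width: 11.3
```

Request:
servo_tool(
  plan=[
    {"translation":[0,-0.012,0],"roll":0},
    {"translation":[0,-0.012,0],"roll":0},
    {"translation":[0,-0.012,0],"roll":0},
    {"translation":[0,-0.012,0],"roll":0},
    {"translation":[0,-0.012,0],"roll":0},
  ],
)

```text
time: 4.27
tool_pos: [484.6, -350.4, 252.1]
tcp_rot: [[-0.076, -0.997, 0.0], [-0.997, 0.076, 0.0], [-0.0, -0.0, -1.0]]
contact_force: [-0.2, 0.1, -0.9]
grip_width: 11.8
```

Request:
servo_tool(
  plan=[
    {"translation":[0,0,0],"roll":0},
    {"translation":[0,0,-0.03],"roll":0},
    {"translation":[0,0,-0.03],"roll":-2.2},
    {"translation":[0,0,-0.03],"roll":-2.2},
    {"translation":[0,0,0],"roll":0},
  ],
)

```text
time: 4.68
tool_pos: [485.6, -352.7, 349.2]
tcp_rot: [[0.002, -1.0, 0.009], [-1.0, -0.002, -0.009], [0.009, -0.009, -1.0]]
contact_force: [0.4, -0.3, -0.0]
grip_width: 12.0
```

Request:
servo_tool(
  plan=[
    {"translation":[0,0,0],"roll":0},
    {"translation":[0,0,0],"roll":0},
  ],
)

```text
time: 4.85
tool_pos: [482.4, -349.8, 341.5]
tcp_rot: [[-0.0, -1.0, -0.001], [-1.0, 0.0, 0.001], [-0.001, 0.001, -1.0]]
contact_force: [0.3, 0.9, -0.9]
grip_width: 11.7
```

Request:
servo_tool(
  plan=[
    {"translation":[-0.02,0,0],"roll":0},
    {"translation":[-0.036,0,0],"roll":0},
    {"translation":[-0.036,0,0],"roll":0},
    {"translation":[-0.036,0,0],"roll":0},
    {"translation":[-0.036,0,0],"roll":0},
  ],
)

```text
time: 5.27
tool_pos: [481.4, -184.3, 340.2]
tcp_rot: [[-0.001, -1.0, -0.004], [-1.0, 0.001, 0.003], [-0.003, 0.004, -1.0]]
contact_force: [1.5, 0.3, -0.4]
grip_width: 12.0
```

Request:
servo_tool(
  plan=[
    {"translation":[-0.036,0,0],"roll":0},
    {"translation":[-0.036,0,0],"roll":0},
    {"translation":[-0.036,0,0],"roll":0},
    {"translation":[-0.036,0,0],"roll":0},
    {"translation":[-0.036,0,0],"roll":0},
  ],
)

```text
time: 5.68
tool_pos: [481.2, -4.4, 340.6]
tcp_rot: [[-0.001, -1.0, -0.004], [-1.0, 0.001, 0.001], [-0.001, 0.004, -1.0]]
contact_force: [1.2, 0.5, -0.1]
grip_width: 11.6
```

Request:
servo_tool(
  plan=[
    {"translation":[-0.036,0,0],"roll":0},
    {"translation":[-0.036,0,0],"roll":0},
    {"translation":[-0.036,0,0],"roll":0},
    {"translation":[-0.036,0,0],"roll":0},
    {"translation":[-0.036,0,0],"roll":0},
  ],
)

```text
time: 6.1
tool_pos: [481.2, 175.3, 340.5]
tcp_rot: [[-0.0, -1.0, -0.004], [-1.0, 0.0, -0.001], [0.001, 0.004, -1.0]]
contact_force: [0.9, -0.6, -1.8]
grip_width: 11.6
```

Request:
servo_tool(
  plan=[
    {"translation":[-0.036,0,0],"roll":0},
    {"translation":[-0.016,0,0],"roll":0},
    {"translation":[0,0,0],"roll":0},
    {"translation":[0,0,0],"roll":0},
    {"translation":[0,0,0],"roll":0},
  ],
)

```text
time: 6.52
tool_pos: [482.0, 224.8, 341.1]
tcp_rot: [[-0.0, -1.0, -0.003], [-1.0, 0.0, -0.002], [0.002, 0.003, -1.0]]
contact_force: [0.3, 0.1, -1.0]
grip_width: 12.1
```

Run:
```python
from h import *
import pickle
s=sense();c=camera('wrist');pickle.dump((s,c),open('w3.pkl','wb'))
print(s['tool_pos'],s['tcp_rot'].round(3).tolist(),s['contact_force'],s['grip_width'])
cv2.imwrite('pics/w3.png',c['img'])
```

```text
[482.02719415 224.83256854 341.13847104] [[-0.0, -1.0, -0.003], [-1.0, 0.0, -0.002], [0.002, 0.003, -1.0]] [ 0.29315258  0.0680875  -0.98680076] 12.073286430787627
```

View pics/w3.png

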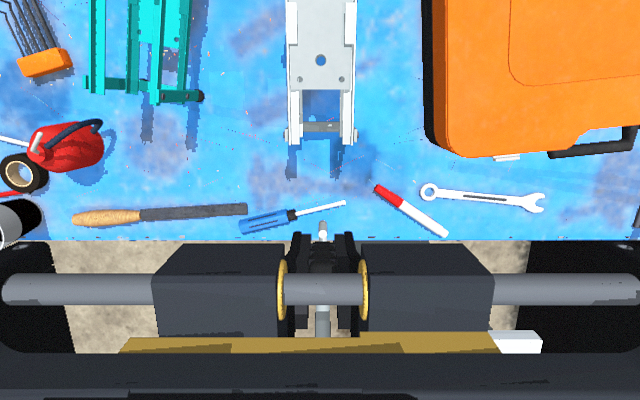

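Wrist view: the hanging hole of the grey plate is at (320,60), plate front edge at v≈90, and the rack's front end at v≈145 (u 287–356).

Run:
```python
from h import *
import pickle
s,c=pickle.load(open('w3.pkl','rb'))
im=c['img']
P=cloud(c,s)
m=(P[...,2]>100)&(P[...,2]<135);m[:,:270]=0;m[:,370:]=0;m[190:]=0
w=P[m];print(w.min(0),w.max(0));print(cv2.minAreaRect(w[:,:2].astype(np.float32)))
for v in range(5,145,14):
    r=np.nonzero(m[v])[0];a,b=P[v,r[0]],P[v,r[-1]];print(v,a.round(1),b.round(1),((a+b)/2).round(1)[1])
# hole
g=cv2.cvtColor(im,cv2.COLOR_BGR2GRAY)[45:75,305:336]
mm=(g<130).astype(np.uint8);n,l,st,ce=cv2.connectedComponentsWithStats(mm)
for i in range(1,n):
    if st[i,4]>8:
        u,v=ce[i]+[305,45]
        K=np.array(c['K']);o=world(c,0,0,0,s);p=world(c,u,v,1000,s);k=(119-o[2])/(p[2]-o[2]);print('hole',u,v,st[i],o+k*(p-o))
for v in range(70,100,2): print(v,P[v,310].round(),end=' ')
cv2.imwrite('pics/c4.png',cv2.resize(im[0:160,260:380],None,fx=5,fy=5,interpolation=cv2.INTER_CUBIC)[:,:][:600] if 0 else cv2.resize(im[0:160,260:380],(450,600),interpolation=cv2.INTER_CUBIC))
```

```text
[506.02834404 186.32544378 108.92130669] [649.31476403 268.89797041 129.66890918]
((577.54736328125, 227.93316650390625), (143.19918823242188, 82.5653076171875), 0.2901017665863037)
5 [643.1 262.5 124.5] [643.3 192.4 123.6] 227.5
19 [630.7 261.9 124.1] [630.9 192.  122.9] 227.0
33 [617.7 262.2 125.4] [618.1 192.7 122.9] 227.4
47 [604.8 261.7 124.1] [605.  192.4 123.3] 227.0
61 [591.5 262.1 124.2] [591.7 191.9 122.6] 227.0
75 [577.9 262.4 124.8] [577.9 192.7 123.4] 227.5
89 [564.  261.7 125.3] [564.  192.3 123.4] 227.0
103 [549.7 262.3 123.2] [549.8 193.  123.7] 227.7
117 [535.1 262.7 122.7] [535.2 192.7 123.7] 227.7
131 [520.  267.7 120.8] [520.8 188.4 128.2] 228.1
hole 320.40845070422534 60.0 [11 11 10  9 71] [592.92882617 227.70075799 119.        ]
70 [583. 239. 118.] 72 [581. 239. 120.] 74 [579. 239. 120.] 76 [577. 239. 121.] 78 [575. 239. 120.] 80 [573. 239. 119.] 82 [571. 239. 120.] 84 [559. 226. 504.] 86 [567. 239. 121.] 88 [565. 239. 120.] 90 [564. 243.   1.] 92 [562. 243.  -0.] 94 [559. 243.   1.] 96 [556. 243.   0.] 98 [554. 243.   1.]
```

View pics/c4.png

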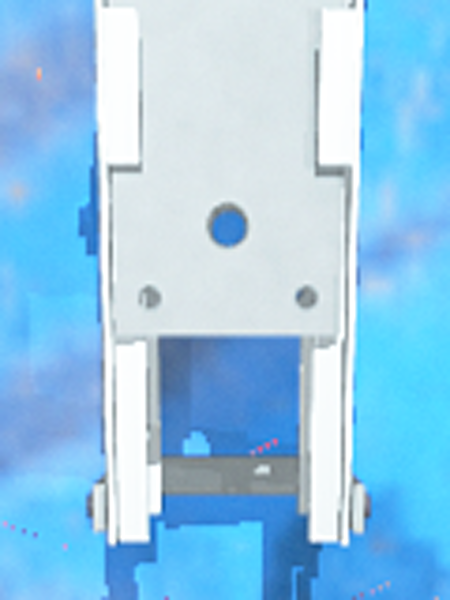

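Request:
servo_tool(
  plan=[
    {"translation":[-0.0023,0,0.03],"roll":0},
    {"translation":[0,0,0.036],"roll":0},
    {"translation":[0,0,0.036],"roll":0},
    {"translation":[0,0,0.036],"roll":0},
    {"translation":[0,0,0.03],"roll":0},
  ],
)

```text
time: 6.98
tool_pos: [482.0, 226.1, 172.5]
tcp_rot: [[-0.003, -1.0, -0.002], [-1.0, 0.003, -0.001], [0.001, 0.002, -1.0]]
contact_force: [-0.7, -0.2, -0.9]
grip_width: 11.8
```

Request:
servo_tool(
  plan=[
    {"translation":[0,0,0.02],"roll":0},
    {"translation":[0,0,0],"roll":0},
    {"translation":[0,0,0],"roll":0},
    {"translation":[0,0,0],"roll":0},
    {"translation":[0,0,0],"roll":0},
  ],
)

```text
time: 7.4
tool_pos: [484.4, 227.9, 156.4]
tcp_rot: [[-0.001, -1.0, 0.004], [-1.0, 0.001, 0.001], [-0.001, -0.004, -1.0]]
contact_force: [-0.2, 1.6, -0.9]
grip_width: 11.5
```

Run:
```python
from h import *
s=sense();c=camera('wrist')
print(s['tool_pos'],s['tcp_rot'].round(3).tolist(),s['contact_force'],s['grip_width'])
T=np.array(c['T_tool_cam']);K=np.array(c['K'])
for v in range(226,240,1):
    q=[]
    for u in (320,322,324,326):
        d=c['depth'][v,u];p=np.array([(u-K[0,2])/K[0,0]*d,(v-K[1,2])/K[1,1]*d,d,1]);q.append((T@p)[:3].round(1).tolist())
    print(v,q)
P=cloud(c,s);print([P[v,322].round().tolist() for v in range(40,180,8)])
cv2.imwrite('pics/w5.png',c['img'])
```

```text
[484.3795733  227.86631823 156.41274637] [[-0.001, -1.0, 0.004], [-1.0, 0.001, 0.001], [-0.001, -0.004, -1.0]] [-0.22268876  1.56746114 -0.8934626 ] 11.458809001209369
226 [[-2.6, 7.6, 52.7], [-1.3, 6.6, 50.3], [0.1, 7.4, 52.4], [1.4, 8.1, 54.2]]
227 [[-2.6, 7.4, 50.6], [-1.3, 7.3, 50.1], [0.1, 7.3, 50.3], [1.4, 8.2, 52.6]]
228 [[-2.6, 7.0, 47.7], [-1.3, 7.1, 47.9], [0.1, 7.4, 48.7], [1.4, 8.2, 50.7]]
229 [[-2.6, 7.1, 46.1], [-1.3, 6.8, 45.4], [0.0, 7.0, 45.9], [1.4, 8.0, 48.4]]
230 [[-2.6, 7.6, 45.8], [-1.3, 7.5, 45.5], [0.0, 7.3, 45.0], [1.3, 7.6, 45.7]]
231 [[-2.6, 7.9, 44.8], [-1.3, 8.3, 45.8], [0.0, 8.5, 46.1], [1.3, 8.6, 46.5]]
232 [[-2.5, 8.1, 43.6], [-1.3, 8.4, 44.2], [0.0, 8.5, 44.5], [1.3, 8.8, 45.3]]
233 [[-2.6, 9.3, 44.9], [-1.3, 9.3, 44.9], [0.0, 9.4, 45.0], [1.3, 9.7, 45.7]]
234 [[-2.6, 10.0, 44.8], [-1.3, 9.8, 44.4], [-0.9, -76.4, -162.9], [1.3, 9.7, 44.1]]
235 [[-2.6, 10.9, 45.3], [-1.3, 10.5, 44.2], [0.0, 10.2, 43.5], [1.3, 10.8, 45.0]]
236 [[-2.5, 11.0, 43.8], [-1.3, 11.3, 44.6], [0.0, 11.2, 44.3], [1.7, 25.1, 77.2]]
237 [[-2.8, 25.5, 76.2], [-1.3, 12.5, 45.6], [0.0, 12.2, 45.1], [1.7, 25.8, 77.0]]
238 [[-2.8, 26.7, 77.2], [-1.3, 26.0, 75.5], [0.2, 26.3, 76.1], [1.7, 26.5, 76.7]]
239 [[-2.8, 27.3, 76.6], [-1.3, 27.3, 76.7], [0.2, 27.0, 75.9], [1.7, 27.7, 77.5]]
[[607.0, 229.0, 0.0], [585.0, 229.0, 119.0], [581.0, 229.0, 121.0], [577.0, 229.0, 120.0], [573.0, 229.0, 119.0], [569.0, 229.0, 119.0], [565.0, 229.0, 119.0], [561.0, 229.0, 1.0], [554.0, 229.0, 0.0], [547.0, 229.0, -0.0], [540.0, 229.0, -1.0], [533.0, 229.0, 1.0], [525.0, 229.0, 0.0], [521.0, 229.0, 20.0], [514.0, 229.0, 21.0], [503.0, 229.0, 1.0], [496.0, 229.0, 1.0], [488.0, 229.0, 0.0]]
```

Request:
servo_tool(
  plan=[
    {"translation":[0,0,0],"roll":0},
    {"translation":[0,0,0],"roll":0},
    {"translation":[0,0,0],"roll":0},
  ],
)

```text
time: 7.7
tool_pos: [483.1, 228.1, 155.3]
tcp_rot: [[0.0, -1.0, 0.001], [-1.0, -0.0, 0.0], [-0.0, -0.001, -1.0]]
contact_force: [0.8, -0.4, -1.4]
grip_width: 11.8
```

Run:
```python
from h import *
s=sense();c=camera('wrist');print(s['tool_pos'])
g=cv2.cvtColor(c['img'],cv2.COLOR_BGR2GRAY)
m=(g<150).astype(np.uint8);m[:5]=0;m[75:]=0;m[:,:290]=0;m[:,355:]=0
n,l,st,ce=cv2.connectedComponentsWithStats(m)
for i in range(1,n):
    if 40<st[i,4]<800:
        x,y,w,h,a=st[i];u,v=x+w/2-.5,y+h/2-.5
        o=world(c,0,0,0,s);p=world(c,u,v,1000,s);k=(119-o[2])/(p[2]-o[2]);W=o+k*(p-o);print(st[i],W,(s['tcp_rot'].T@(W-s['tool_pos'])).round(1))
P=cloud(c,s);m=(P[...,2]>115)&(P[...,2]<130)&(P[...,1]>150)&(P[...,1]<300)
for v in range(20,130,15):
    r=np.nonzero(m[v])[0]; print(v,P[v,r[0]].round(1),P[v,r[-1]].round(1),((P[v,r[0]]+P[v,r[-1]])/2)[1].round(1))
```

```text
[483.06020917 228.08216077 155.30357768]
[315  17  21  13  58] [595.91786212 227.80044141 119.        ] [   0.3 -112.8   36.5]
[317  29  16  11 124] [590.62085159 228.05059494 119.        ] [ 1.000e-01 -1.075e+02  3.650e+01]
20 [596.4 262.1 124.1] [596.4 192.6 124.3] 227.3
35 [589.3 262.4 124.1] [589.3 192.2 124.4] 227.3
50 [582.2 262.3 123.8] [582.3 192.  122.7] 227.2
65 [574.9 262.3 123.3] [574.8 192.5 124.5] 227.4
80 [567.3 262.7 123.2] [567.3 192.4 123.6] 227.5
95 [559.6 262.4 124. ] [559.6 192.3 122.6] 227.3
110 [551.7 262.1 124.6] [551.7 192.5 123.1] 227.3
125 [543.6 262.7 123.4] [543.6 192.2 123.6] 227.4
```

Request:
servo_tool(
  plan=[
    {"translation":[0.001,-0.02,0.002],"roll":0},
    {"translation":[0,-0.02,0],"roll":0},
    {"translation":[0,-0.02,0],"roll":0},
    {"translation":[0,-0.02,0],"roll":0},
    {"translation":[0,-0.015,0],"roll":0},
  ],
)

```text
time: 8.17
tool_pos: [579.6, 227.0, 152.7]
tcp_rot: [[-0.0, -1.0, 0.002], [-1.0, 0.0, 0.0], [-0.0, -0.002, -1.0]]
contact_force: [0.7, 0.0, 0.1]
grip_width: 11.9
```

Request:
servo_tool(
  plan=[
    {"translation":[0,-0.01,0],"roll":0},
    {"translation":[0,-0.005,0],"roll":0},
    {"translation":[0,0,0],"roll":0},
    {"translation":[0,0,0],"roll":0},
    {"translation":[0,0,0],"roll":0},
  ],
)

```text
time: 8.58
tool_pos: [591.4, 227.0, 152.4]
tcp_rot: [[0.0, -1.0, -0.002], [-1.0, -0.0, -0.0], [0.0, 0.002, -1.0]]
contact_force: [-0.3, -0.2, -1.5]
grip_width: 11.9
```

Request:
servo_tool(
  plan=[
    {"translation":[0,0,0],"roll":0},
    {"translation":[0,0,0],"roll":0},
    {"translation":[0,0,0],"roll":0},
  ],
)

```text
time: 8.83
tool_pos: [592.3, 227.0, 152.7]
tcp_rot: [[0.0, -1.0, -0.0], [-1.0, -0.0, -0.0], [0.0, 0.0, -1.0]]
contact_force: [0.1, 0.4, -0.6]
grip_width: 11.9
```

Run:
```python
from h import *
s=sense();c=camera('wrist');print(s['tool_pos'],s['contact_force'])
cv2.imwrite('pics/w6.png',cv2.resize(c['img'][150:300,220:430],(800,571)))
P=cloud(c,s)
for v in range(180,245,4):print(v,P[v,322].round(1),c['img'][v,322])
```

```text
[592.29083672 227.03783546 152.71636988] [ 0.14292079  0.42558194 -0.61138835]
180 [621.1 228.3 119.5] [239 236 226]
184 [618.5 228.3 118.7] [238 236 226]
188 [616.6 228.3 121. ] [237 233 223]
192 [614.  228.3 120.3] [237 234 223]
196 [611.3 228.3 119.4] [239 236 226]
200 [609.1 228.3 120.2] [239 236 226]
204 [606.5 228.3 119.9] [239 236 227]
208 [604.3 228.3 120.7] [238 236 226]
212 [601.4 228.3 119.7] [240 236 228]
216 [574.1 228.4  50.5] [193 189 175]
220 [584.8 228.3  88.7] [128 126 118]
224 [585.4 228.3  98.1] [169 168 156]
228 [585.5 228.3 105.5] [194 188 178]
232 [588.2 228.3 119. ] [143 141 131]
236 [585.9 228.3 119.8] [240 238 228]
240 [583.  228.3 119.3] [250 247 237]
244 [601.  228.2 165.2] [40 37 31]
```

View pics/w6.png

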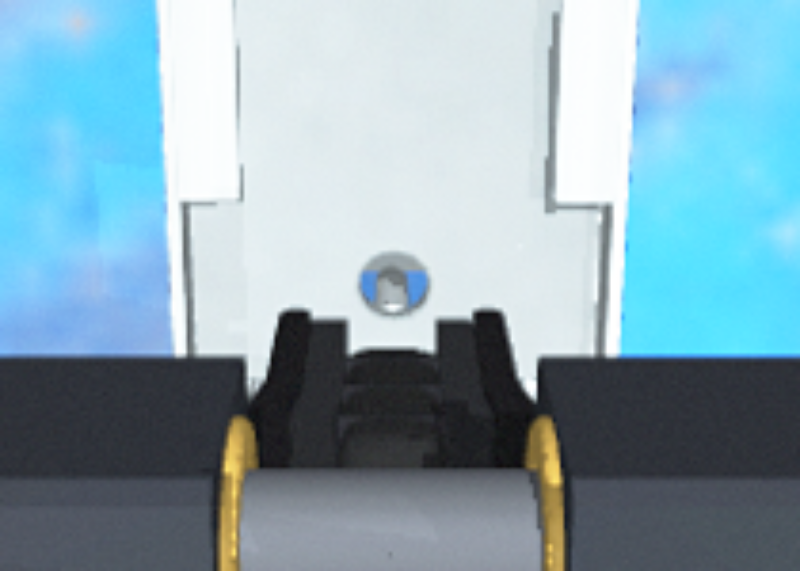

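Request:
servo_tool(
  plan=[
    {"translation":[0,-0.004,-0.002],"roll":0},
    {"translation":[0,-0.004,-0.001],"roll":0},
    {"translation":[0,-0.0027,0],"roll":0},
    {"translation":[0,0,0],"roll":0},
    {"translation":[0,0,0],"roll":0},
  ],
)

```text
time: 9.3
tool_pos: [603.8, 226.9, 155.5]
tcp_rot: [[-0.0, -1.0, 0.0], [-1.0, 0.0, 0.0], [-0.0, -0.0, -1.0]]
contact_force: [-0.7, 0.4, -1.3]
grip_width: 11.9
```

Request:
servo_tool(
  plan=[
    {"translation":[0,0,0],"roll":0},
    {"translation":[0,0,0],"roll":0},
    {"translation":[0,0,0],"roll":0},
  ],
)

```text
time: 9.55
tool_pos: [603.2, 226.9, 155.4]
tcp_rot: [[-0.0, -1.0, -0.0], [-1.0, 0.0, -0.0], [0.0, 0.0, -1.0]]
contact_force: [-0.4, 0.1, -0.9]
grip_width: 11.8
```

Run:
```python
from h import *
s=sense();c=camera('wrist');print(s['tool_pos'],s['contact_force'])
P=cloud(c,s)
for v in range(200,245,2):print(v,P[v,322].round(1),c['img'][v,322,0], P[v,320].round(1),P[v,326].round(1))
```

```text
[603.23430704 226.93607161 155.42511239] [-0.41268653  0.05992143 -0.85098066]
200 [619.  228.2 119.7] 237 [618.7 229.4 118.7] [619.  225.8 119.5]
202 [617.6 228.2 119.1] 238 [617.4 229.4 118.7] [617.6 225.8 119.3]
204 [616.7 228.2 120.3] 238 [616.6 229.4 120.1] [616.8 225.8 120.5]
206 [679.7 227.9 318.3] 238 [615.3 229.4 120.1] [615.  225.8 119. ]
208 [614.  228.2 120. ] 237 [613.8 229.4 119.3] [614.1 225.8 120.2]
210 [612.8 228.2 120. ] 239 [613.1 229.4 120.9] [612.5 225.7 119.3]
212 [611.5 228.2 120.2] 238 [611.4 229.4 119.8] [611.2 225.7 119.2]
214 [609.7 228.2 118.6] 238 [679.7 227.9 318.3] [609.8 225.7 118.8]
216 [609.  228.2 120.3] 238 [608.6 229.4 119. ] [608.9 225.7 119.9]
218 [607.6 228.2 119.8] 239 [607.4 229.4 119.4] [607.4 225.7 119.5]
220 [606.6 228.2 120.8] 238 [606.4 229.4 120.1] [606.4 225.7 120.1]
222 [604.9 228.2 119.6] 239 [604.6 229.4 118.9] [604.8 225.7 119.4]
224 [603.7 228.2 119.9] 238 [603.9 229.4 120.6] [603.6 225.7 119.7]
226 [602.2 228.2 119.6] 238 [602.4 229.4 119.9] [601.9 225.7 118.6]
228 [601.1 228.2 120. ] 240 [600.7 229.4 118.9] [601.2 225.7 120.2]
230 [599.9 228.2 120.3] 242 [599.3 229.4 118.9] [599.7 225.7 119.9]
232 [594.2 228.2 109.7] 191 [594.7 229.5 110.9] [594.5 225.6 110.4]
234 [593.4 228.2 111.1] 254 [593.  229.5 110.1] [593.2 225.6 110.5]
236 [591.5 228.2 109.9] 253 [591.4 229.5 109.8] [578.4 225.2  78.9]
238 [577.1 228.2  79.7] 233 [577.  229.7  79.5] [576.7 225.2  78.7]
240 [575.7 228.2  80.2] 222 [575.5 229.7  79.8] [574.4 225.2  77.2]
242 [611.3 228.1 164.2] 31 [611.2 229.1 163.9] [611.2 226.2 163.9]
244 [611.2 228.1 166.3] 44 [611.1 229.1 166. ] [611.  226.2 165.8]
```

Request:
servo_tool(
  plan=[
    {"translation":[0,0,-0.002],"roll":0},
    {"translation":[0,0,-0.002],"roll":0},
    {"translation":[0,0,-0.001],"roll":0},
    {"translation":[0,0,0],"roll":0},
    {"translation":[0,0,0],"roll":0},
  ],
)

```text
time: 10.02
tool_pos: [603.6, 227.0, 160.8]
tcp_rot: [[0.0, -1.0, 0.0], [-1.0, -0.0, 0.0], [-0.0, -0.0, -1.0]]
contact_force: [-0.6, -0.2, -0.1]
grip_width: 11.6
```

Request:
servo_tool(
  plan=[
    {"translation":[0,0,-0.001],"roll":0},
    {"translation":[0,0,0],"roll":0},
    {"translation":[0,0,-0.001],"roll":0},
    {"translation":[0,0,0],"roll":0},
    {"translation":[0,0,0],"roll":0},
  ],
)

```text
time: 10.43
tool_pos: [603.5, 226.9, 162.6]
tcp_rot: [[-0.0, -1.0, 0.0], [-1.0, 0.0, 0.0], [-0.0, -0.0, -1.0]]
contact_force: [-0.2, -0.1, -1.3]
grip_width: 11.7
```

Request:
servo_tool(
  plan=[
    {"translation":[0,0,-0.001],"roll":0},
    {"translation":[0,0,0],"roll":0},
    {"translation":[0,0,-0.001],"roll":0},
    {"translation":[0,0,0],"roll":0},
    {"translation":[0,0,0],"roll":0},
  ],
)

```text
time: 10.85
tool_pos: [603.5, 226.9, 164.6]
tcp_rot: [[-0.0, -1.0, 0.0], [-1.0, 0.0, 0.0], [-0.0, -0.0, -1.0]]
contact_force: [0.3, -0.5, -0.4]
grip_width: 12.1
```

Run:
```python
from h import *
s=sense();c=camera('wrist');print(s['tool_pos'],s['contact_force'])
P=cloud(c,s)
for v in range(222,242,2):print(v,P[v,322].round(1),c['img'][v,322,0], P[v,320].round(1),P[v,326].round(1))
cv2.imwrite('pics/w7.png',cv2.resize(c['img'][190:260,270:370],(800,560),interpolation=cv2.INTER_CUBIC))
```

```text
[603.53358958 226.93306036 164.64381827] [ 0.31489626 -0.52307714 -0.40871376]
222 [602.1 228.2 120.7] 238 [601.6 229.5 119.3] [602.3 225.6 121. ]
224 [600.5 228.2 120. ] 240 [600.3 229.5 119.5] [600.2 225.6 119.3]
226 [598.9 228.2 119.3] 188 [598.9 229.5 119.5] [599.  225.6 119.6]
228 [597.1 228.2 118.3] 192 [595.8 229.5 115. ] [595.3 225.5 113.8]
230 [596.1 228.2 119.3] 255 [596.  229.5 119. ] [595.4 225.6 117.5]
232 [594.9 228.2 119.7] 254 [594.9 229.5 119.9] [679.9 227.9 327.6]
234 [593.7 228.2 120.3] 254 [593.7 229.5 120.3] [593.8 225.6 120.5]
236 [591.9 228.2 119.3] 254 [591.9 229.5 119.2] [578.4 225.2  87.4]
238 [577.2 228.2  88.3] 233 [577.4 229.7  88.9] [576.8 225.2  87.5]
240 [587.3 228.2 115.3] 169 [588.  229.5 116.9] [587.9 225.5 116.6]
```

View pics/w7.png

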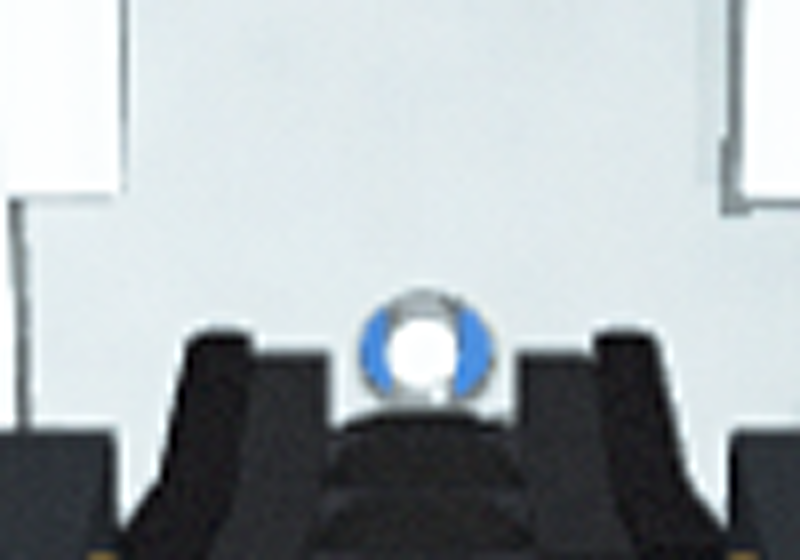

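Request:
servo_tool(
  plan=[
    {"translation":[0,0,-0.002],"roll":0},
    {"translation":[0,0,-0.002],"roll":0},
    {"translation":[0,0,0],"roll":0},
    {"translation":[0,0,0],"roll":0},
  ],
)

```text
time: 11.23
tool_pos: [603.6, 227.0, 168.9]
tcp_rot: [[-0.0, -1.0, 0.001], [-1.0, 0.0, 0.0], [-0.0, -0.001, -1.0]]
contact_force: [0.6, 0.4, 0.4]
grip_width: 11.9
```

Request:
servo_tool(
  plan=[
    {"translation":[0,0,-0.002],"roll":0},
    {"translation":[0,0,-0.002],"roll":0},
    {"translation":[0,0,-0.002],"roll":0},
    {"translation":[0,0,0],"roll":0},
    {"translation":[0,0,0],"roll":0},
  ],
)

```text
time: 11.65
tool_pos: [603.6, 227.0, 174.8]
tcp_rot: [[-0.0, -1.0, 0.001], [-1.0, 0.0, 0.0], [-0.0, -0.001, -1.0]]
contact_force: [0.0, -0.4, -0.8]
grip_width: 12.0
```

Request:
servo_tool(
  plan=[
    {"translation":[0,0,0],"roll":0},
    {"translation":[0,0.001,0],"roll":0},
    {"translation":[0,0.002,0],"roll":0},
    {"translation":[0,0.003,0],"roll":0},
    {"translation":[0,0.004,0],"roll":0},
  ],
)

```text
time: 12.07
tool_pos: [594.0, 226.9, 174.6]
tcp_rot: [[-0.0, -1.0, 0.002], [-1.0, 0.0, 0.0], [-0.0, -0.002, -1.0]]
contact_force: [1.3, 0.3, -0.6]
grip_width: 11.6
```

Request:
servo_tool(
  plan=[
    {"translation":[0,0.004,0],"roll":0},
    {"translation":[0,0.004,0],"roll":0},
    {"translation":[0,0.004,0],"roll":0},
    {"translation":[0,0.004,0],"roll":0},
    {"translation":[0,0.004,0],"roll":0},
  ],
)

```text
time: 12.48
tool_pos: [573.0, 227.0, 174.6]
tcp_rot: [[0.0, -1.0, 0.0], [-1.0, -0.0, 0.0], [-0.0, -0.0, -1.0]]
contact_force: [2.3, 0.7, -0.4]
grip_width: 11.8
```

Pull force is about 1–2 N, so the plate is sliding as expected.

Request:
servo_tool(
  plan=[
    {"translation":[0,0.004,0],"roll":0},
    {"translation":[0,0.004,0],"roll":0},
    {"translation":[0,0.004,0],"roll":0},
    {"translation":[0,0.004,0],"roll":0},
    {"translation":[0,0.004,0],"roll":0},
  ],
)

```text
time: 12.9
tool_pos: [553.1, 226.9, 174.6]
tcp_rot: [[-0.0, -1.0, 0.0], [-1.0, 0.0, 0.0], [-0.0, -0.0, -1.0]]
contact_force: [1.7, -0.1, -1.2]
grip_width: 11.6
```

Request:
servo_tool(
  plan=[
    {"translation":[0,0.004,0],"roll":0},
    {"translation":[0,0.004,0],"roll":0},
    {"translation":[0,0.004,0],"roll":0},
    {"translation":[0,0.004,0],"roll":0},
    {"translation":[0,0.004,0],"roll":0},
  ],
)

```text
time: 13.32
tool_pos: [533.1, 227.0, 174.6]
tcp_rot: [[-0.0, -1.0, 0.0], [-1.0, 0.0, 0.0], [-0.0, -0.0, -1.0]]
contact_force: [2.0, -0.0, -0.6]
grip_width: 11.4
```

Request:
servo_tool(
  plan=[
    {"translation":[0,0.004,0],"roll":0},
    {"translation":[0,0.004,0],"roll":0},
    {"translation":[0,0.002,0],"roll":0},
    {"translation":[0,0,0],"roll":0},
    {"translation":[0,0,0],"roll":0},
  ],
)

```text
time: 13.73
tool_pos: [522.7, 226.9, 174.5]
tcp_rot: [[-0.0, -1.0, -0.002], [-1.0, 0.0, -0.0], [0.0, 0.002, -1.0]]
contact_force: [-0.2, 0.8, -0.8]
grip_width: 12.0
```

Run:
```python
from h import *
s=sense();c=camera('wrist');print(s['tool_pos'],s['contact_force'])
cv2.imwrite('pics/w8.png',c['img'])
```

```text
[522.73977319 226.91781472 174.45690487] [-0.20351081  0.79816895 -0.83984872]
```

View pics/w8.png

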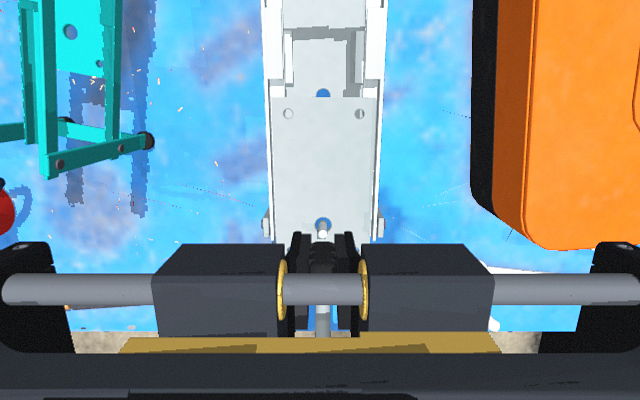

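Request:
servo_tool(
  plan=[
    {"translation":[0,0,-0.004],"roll":0},
    {"translation":[0,0,-0.004],"roll":0},
    {"translation":[0,0,-0.004],"roll":0},
    {"translation":[0,0,-0.004],"roll":0},
    {"translation":[0,0,-0.004],"roll":0},
  ],
)

```text
time: 14.2
tool_pos: [523.5, 226.9, 195.0]
tcp_rot: [[-0.0, -1.0, 0.0], [-1.0, 0.0, 0.0], [-0.0, -0.0, -1.0]]
contact_force: [0.4, -1.6, -1.9]
grip_width: 11.6
```

Request:
servo_tool(
  plan=[
    {"translation":[0,0,-0.004],"roll":0},
    {"translation":[0,0,-0.004],"roll":0},
    {"translation":[0,0,-0.004],"roll":0},
    {"translation":[0,0,-0.004],"roll":0},
    {"translation":[0,0,-0.004],"roll":0},
  ],
)

```text
time: 14.62
tool_pos: [523.4, 226.9, 214.9]
tcp_rot: [[-0.0, -1.0, -0.0], [-1.0, 0.0, -0.0], [0.0, 0.0, -1.0]]
contact_force: [0.2, -1.4, -2.8]
grip_width: 11.7
```

Request:
servo_tool(
  plan=[
    {"translation":[0,0,-0.004],"roll":0},
    {"translation":[0,0,-0.004],"roll":0},
    {"translation":[0,0,-0.004],"roll":0},
    {"translation":[0,0,-0.004],"roll":0},
    {"translation":[0,0,-0.004],"roll":0},
  ],
)

```text
time: 15.03
tool_pos: [523.4, 226.9, 234.9]
tcp_rot: [[-0.0, -1.0, -0.0], [-1.0, 0.0, -0.0], [0.0, 0.0, -1.0]]
contact_force: [0.3, -0.4, -2.1]
grip_width: 11.7
```

Request:
servo_tool(
  plan=[
    {"translation":[0,0,-0.004],"roll":0},
    {"translation":[0,0,-0.004],"roll":0},
    {"translation":[0,0,-0.004],"roll":0},
    {"translation":[0,0,-0.004],"roll":0},
    {"translation":[0,0,-0.004],"roll":0},
  ],
)

```text
time: 15.45
tool_pos: [523.4, 226.9, 254.9]
tcp_rot: [[-0.0, -1.0, -0.0], [-1.0, 0.0, -0.0], [0.0, 0.0, -1.0]]
contact_force: [0.7, 0.4, -2.9]
grip_width: 11.5
```

Request:
servo_tool(
  plan=[
    {"translation":[0,0,-0.004],"roll":0},
    {"translation":[0,0,-0.004],"roll":0},
    {"translation":[0,0,-0.004],"roll":0},
    {"translation":[0,0,-0.004],"roll":0},
    {"translation":[0,0,-0.004],"roll":0},
  ],
)

```text
time: 15.87
tool_pos: [523.3, 226.9, 274.8]
tcp_rot: [[-0.0, -1.0, -0.0], [-1.0, 0.0, -0.0], [0.0, 0.0, -1.0]]
contact_force: [1.1, 0.3, -2.6]
grip_width: 11.8
```

Request:
servo_tool(
  plan=[
    {"translation":[0,0,-0.004],"roll":0},
    {"translation":[0,0,-0.004],"roll":0},
    {"translation":[0,0,-0.004],"roll":0},
    {"translation":[0,0,-0.004],"roll":0},
    {"translation":[0,0,-0.004],"roll":0},
  ],
)

```text
time: 16.28
tool_pos: [523.5, 226.9, 294.9]
tcp_rot: [[-0.0, -1.0, 0.0], [-1.0, 0.0, 0.0], [-0.0, -0.0, -1.0]]
contact_force: [-0.7, 0.0, -2.9]
grip_width: 12.1
```

Request:
servo_tool(
  plan=[
    {"translation":[0,0,-0.006],"roll":0},
    {"translation":[0,0,-0.006],"roll":0},
    {"translation":[0,0,-0.008],"roll":0},
    {"translation":[0,0,-0.008],"roll":0},
    {"translation":[0,0,-0.008],"roll":0},
  ],
)

```text
time: 16.7
tool_pos: [523.5, 227.0, 331.5]
tcp_rot: [[-0.0, -1.0, 0.0], [-1.0, 0.0, 0.0], [-0.0, -0.0, -1.0]]
contact_force: [0.3, -0.4, -2.8]
grip_width: 12.0
```

Request:
servo_tool(
  plan=[
    {"translation":[0,0,-0.01],"roll":0},
    {"translation":[0,0,-0.01],"roll":0},
    {"translation":[0,0,-0.01],"roll":0},
    {"translation":[0,0,-0.01],"roll":0},
    {"translation":[0,0,0],"roll":0},
  ],
)

```text
time: 17.12
tool_pos: [524.7, 227.3, 373.6]
tcp_rot: [[0.0, -1.0, 0.005], [-1.0, -0.0, 0.001], [-0.001, -0.005, -1.0]]
contact_force: [0.6, -0.0, -2.4]
grip_width: 11.6
```

Request:
servo_tool(
  plan=[
    {"translation":[0,0,0],"roll":0},
    {"translation":[0,0,0],"roll":0},
  ],
)

```text
time: 17.28
tool_pos: [523.2, 226.8, 370.2]
tcp_rot: [[-0.0, -1.0, -0.001], [-1.0, 0.0, -0.0], [0.0, 0.001, -1.0]]
contact_force: [0.8, 0.7, -3.3]
grip_width: 11.6
```

Run:
```python
from h import *
s=sense();c=camera('wrist');t=camera('scene');print(s['tool_pos'],s['contact_force'],s['moment'])
im=np.hstack([cv2.resize(c['img'][150:350,220:420],(400,400)),cv2.resize(t['img'][60:300,140:380],(400,400))])
cv2.imwrite('pics/w9.png',im)
```

```text
[523.15588329 226.84146763 370.17547471] [ 0.75851943  0.66284337 -3.29659946] [ 0.09053537 -0.08543231 -0.00374934]
```

View pics/w9.png

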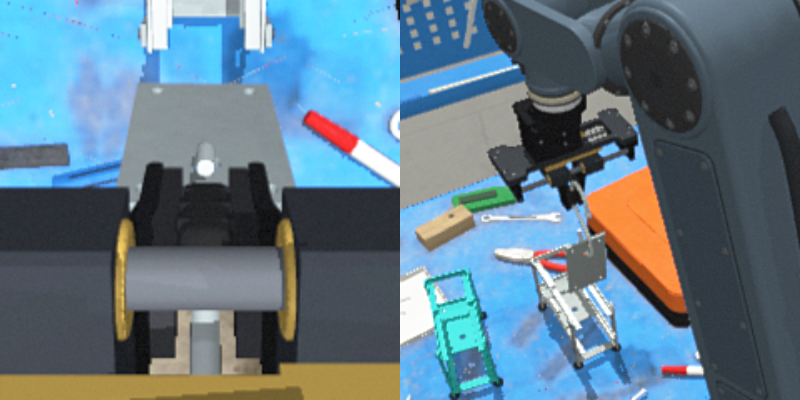

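Request:
servo_tool(
  plan=[
    {"translation":[0.005,0.002,0],"roll":0},
    {"translation":[0.01,0.002,0],"roll":0},
    {"translation":[0.015,0.002,0],"roll":0},
    {"translation":[0.02,0.002,0],"roll":0},
    {"translation":[0.02,0.002,0],"roll":0},
  ],
)

```text
time: 17.8
tool_pos: [512.8, 155.7, 370.2]
tcp_rot: [[0.001, -1.0, -0.001], [-1.0, -0.001, -0.001], [0.001, 0.001, -1.0]]
contact_force: [1.0, -0.4, -3.4]
grip_width: 11.5
```

Request:
servo_tool(
  plan=[
    {"translation":[0.02,0.002,0],"roll":0},
    {"translation":[0.02,0.002,0],"roll":0},
    {"translation":[0.02,0.002,0],"roll":0},
    {"translation":[0.02,0.002,0],"roll":0},
    {"translation":[0.02,0.002,0],"roll":0},
  ],
)

```text
time: 18.22
tool_pos: [502.6, 55.3, 370.4]
tcp_rot: [[-0.0, -1.0, -0.001], [-1.0, 0.0, -0.0], [0.0, 0.001, -1.0]]
contact_force: [0.2, 0.7, -2.9]
grip_width: 11.7
```

Request:
servo_tool(
  plan=[
    {"translation":[0.02,0.002,0],"roll":0},
    {"translation":[0.02,0.002,0],"roll":0},
    {"translation":[0.02,0.002,0],"roll":0},
    {"translation":[0.02,0.002,0],"roll":0},
    {"translation":[0.02,0.002,0],"roll":0},
  ],
)

```text
time: 18.63
tool_pos: [492.5, -44.6, 370.5]
tcp_rot: [[-0.001, -1.0, -0.001], [-1.0, 0.001, -0.0], [0.0, 0.001, -1.0]]
contact_force: [-0.2, -0.9, -3.1]
grip_width: 11.6
```

Request:
servo_tool(
  plan=[
    {"translation":[0.02,0.002,0],"roll":0},
    {"translation":[0.02,0.002,0],"roll":0},
    {"translation":[0.02,0.002,0],"roll":0},
    {"translation":[0.02,0.002,0],"roll":0},
    {"translation":[0.02,0.002,0],"roll":0},
  ],
)

```text
time: 19.05
tool_pos: [482.4, -144.5, 370.5]
tcp_rot: [[-0.001, -1.0, -0.001], [-1.0, 0.001, -0.0], [0.0, 0.001, -1.0]]
contact_force: [-0.0, -0.5, -3.9]
grip_width: 11.9
```

Request:
servo_tool(
  plan=[
    {"translation":[0.02,0.002,0],"roll":0},
    {"translation":[0.02,0.002,0],"roll":0},
    {"translation":[0.02,0,0],"roll":0},
    {"translation":[0.02,0,0],"roll":0},
    {"translation":[0.02,0,0],"roll":0},
  ],
)

```text
time: 19.47
tool_pos: [478.3, -244.4, 370.4]
tcp_rot: [[-0.001, -1.0, -0.001], [-1.0, 0.001, 0.0], [-0.0, 0.001, -1.0]]
contact_force: [-0.2, -0.0, -2.4]
grip_width: 11.8
```

Request:
servo_tool(
  plan=[
    {"translation":[0.02,0,0],"roll":0},
    {"translation":[0.02,0,0],"roll":0},
    {"translation":[0.02,0,0],"roll":0},
    {"translation":[0.02,0,0],"roll":0},
    {"translation":[0.02,0,0],"roll":0},
  ],
)

```text
time: 19.88
tool_pos: [478.3, -344.3, 370.2]
tcp_rot: [[-0.001, -1.0, -0.001], [-1.0, 0.001, 0.001], [-0.001, 0.001, -1.0]]
contact_force: [0.4, 0.1, -3.1]
grip_width: 11.9
```

Request:
servo_tool(
  plan=[
    {"translation":[0.02,0,0],"roll":0},
    {"translation":[0.015,0,0],"roll":1.4},
    {"translation":[0.01,0,0],"roll":1.5},
    {"translation":[0.005,0,0],"roll":1.5},
    {"translation":[0,0,0],"roll":0},
  ],
)

```text
time: 20.3
tool_pos: [478.5, -393.9, 370.2]
tcp_rot: [[-0.08, -0.997, -0.0], [-0.997, 0.08, 0.0], [-0.0, 0.001, -1.0]]
contact_force: [-0.7, 0.7, -3.0]
grip_width: 11.4
```

Request:
servo_tool(
  plan=[
    {"translation":[0,0,0],"roll":0},
    {"translation":[0,0,0],"roll":0},
    {"translation":[0,0,0],"roll":0},
  ],
)

```text
time: 20.55
tool_pos: [479.1, -391.9, 370.7]
tcp_rot: [[-0.076, -0.997, -0.0], [-0.997, 0.076, 0.001], [-0.001, 0.0, -1.0]]
contact_force: [0.3, 0.2, -1.9]
grip_width: 11.7
```

Request:
servo_tool(
  plan=[
    {"translation":[0,0,0.01],"roll":0},
    {"translation":[0,0,0.015],"roll":0},
    {"translation":[0,0,0.015],"roll":0},
    {"translation":[0,0,0.015],"roll":0},
    {"translation":[0,0,0.015],"roll":0},
  ],
)

```text
time: 20.97
tool_pos: [478.9, -392.2, 299.3]
tcp_rot: [[-0.076, -0.997, -0.0], [-0.997, 0.076, 0.0], [-0.0, 0.0, -1.0]]
contact_force: [0.2, -0.2, -4.0]
grip_width: 11.8
```

Request:
servo_tool(
  plan=[
    {"translation":[0,0,0.015],"roll":0},
    {"translation":[0,0,0.015],"roll":0},
    {"translation":[0,0,0.01],"roll":0},
    {"translation":[0,0,0.008],"roll":0},
    {"translation":[0,0,0],"roll":0},
  ],
)

```text
time: 21.38
tool_pos: [478.2, -391.9, 250.4]
tcp_rot: [[-0.076, -0.997, -0.003], [-0.997, 0.076, 0.003], [-0.003, 0.003, -1.0]]
contact_force: [-0.4, -0.3, -3.4]
grip_width: 11.6
```

Request:
servo_tool(
  plan=[
    {"translation":[0,0,0],"roll":0},
    {"translation":[0,0,0],"roll":0},
    {"translation":[0,0,0],"roll":0},
  ],
)

```text
time: 21.63
tool_pos: [479.4, -393.6, 253.7]
tcp_rot: [[-0.077, -0.997, 0.002], [-0.997, 0.077, -0.002], [0.002, -0.002, -1.0]]
contact_force: [-0.5, -0.0, -3.0]
grip_width: 11.6
```

Run:
```python
from h import *
s=sense();c=camera('wrist');print(s['tool_pos'],s['contact_force'])
T=np.array(c['T_tool_cam']);K=np.array(c['K'])
for v in range(228,240,2):
    d=c['depth'][v,322];p=np.array([(322-K[0,2])/K[0,0]*d,(v-K[1,2])/K[1,1]*d,d,1]);print(v,(T@p)[:3].round(1))
cv2.imwrite('pics/w10.png',c['img'])
```

```text
[ 479.4387854  -393.57673842  253.66273804] [-5.11243701e-01 -2.03675158e-03 -3.03951153e+00]
228 [-1.2  6.7 46.8]
230 [-1.2  7.  44. ]
232 [-1.2  8.9 45.3]
234 [-1.2 10.  44.6]
236 [-1.2 11.1 43.9]
238 [-1.3 23.6 69.7]
```

View pics/w10.png

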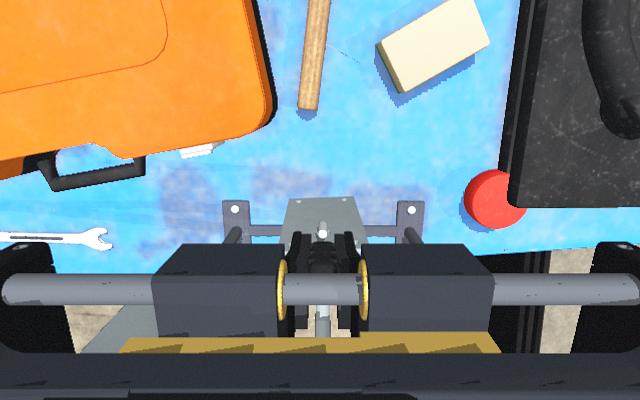

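Request:
servo_tool(
  plan=[
    {"translation":[0,0.004,0],"roll":0},
    {"translation":[0,0.006,0],"roll":0},
    {"translation":[0,0.006,0],"roll":0},
    {"translation":[0,0.006,0],"roll":0},
    {"translation":[0,0.006,0],"roll":0},
  ],
)

```text
time: 22.1
tool_pos: [450.0, -390.7, 252.6]
tcp_rot: [[-0.077, -0.997, -0.0], [-0.997, 0.077, 0.0], [-0.0, 0.0, -1.0]]
contact_force: [0.1, -0.2, -2.8]
grip_width: 11.8
```

Request:
servo_tool(
  plan=[
    {"translation":[0,0.006,0],"roll":0},
    {"translation":[0,0.006,0],"roll":0},
    {"translation":[0,0.006,0],"roll":0},
    {"translation":[0,0.006,0],"roll":0},
    {"translation":[0,0.005,0],"roll":0},
  ],
)

```text
time: 22.52
tool_pos: [421.3, -388.6, 252.6]
tcp_rot: [[-0.077, -0.997, -0.0], [-0.997, 0.077, 0.0], [-0.0, 0.0, -1.0]]
contact_force: [-1.1, -0.8, -3.3]
grip_width: 11.6
```

Request:
servo_tool(
  plan=[
    {"translation":[0,0.003,0],"roll":0},
    {"translation":[0,0,0],"roll":0},
    {"translation":[0,0,0],"roll":0},
    {"translation":[0,0,0],"roll":0},
    {"translation":[0,0,0],"roll":0},
  ],
)

```text
time: 22.93
tool_pos: [419.5, -388.6, 252.6]
tcp_rot: [[-0.077, -0.997, 0.0], [-0.997, 0.077, -0.0], [0.0, -0.0, -1.0]]
contact_force: [0.2, 0.2, -3.4]
grip_width: 11.6
```

Request:
servo_tool(
  plan=[
    {"translation":[0,0,0.008],"roll":0},
    {"translation":[0,0,0.008],"roll":0},
    {"translation":[0,0,0.008],"roll":0},
    {"translation":[0,0,0.006],"roll":0},
    {"translation":[0,0,0.004],"roll":0},
  ],
)

```text
time: 23.35
tool_pos: [418.6, -387.8, 216.9]
tcp_rot: [[-0.077, -0.997, -0.002], [-0.997, 0.077, 0.002], [-0.002, 0.002, -1.0]]
contact_force: [0.2, 0.8, -3.0]
grip_width: 11.7
```

Request:
servo_tool(
  plan=[
    {"translation":[0,0,0.002],"roll":0},
    {"translation":[0,0,0.002],"roll":0},
    {"translation":[0,0,0],"roll":0},
    {"translation":[0,0,0],"roll":0},
    {"translation":[0,0,0],"roll":0},
  ],
)

```text
time: 23.77
tool_pos: [419.3, -388.7, 214.9]
tcp_rot: [[-0.077, -0.997, 0.001], [-0.997, 0.077, -0.001], [0.001, -0.001, -1.0]]
contact_force: [0.3, -1.0, -3.8]
grip_width: 12.2
```

Request:
servo_tool(
  plan=[
    {"translation":[0,0,0.001],"roll":0},
    {"translation":[0,0,0],"roll":0},
    {"translation":[0,0,0],"roll":0},
  ],
)

```text
time: 24.02
tool_pos: [419.1, -388.4, 213.7]
tcp_rot: [[-0.077, -0.997, 0.0], [-0.997, 0.077, -0.0], [0.0, -0.0, -1.0]]
contact_force: [0.4, 0.1, -3.4]
grip_width: 11.9
```

Request:
servo_tool(
  plan=[
    {"translation":[0,0,0.001],"roll":0},
    {"translation":[0,0,0],"roll":0},
    {"translation":[0,0,0],"roll":0},
    {"translation":[0,0,0],"roll":0},
  ],
)

```text
time: 24.35
tool_pos: [419.2, -388.6, 212.6]
tcp_rot: [[-0.077, -0.997, 0.0], [-0.997, 0.077, -0.0], [0.0, -0.0, -1.0]]
contact_force: [0.2, -0.7, -2.4]
grip_width: 11.5
```

Request:
servo_tool(
  plan=[
    {"translation":[0,0,0.0005],"roll":0},
    {"translation":[0,0,0],"roll":0},
    {"translation":[0,0,0],"roll":0},
    {"translation":[0,0,0],"roll":0},
  ],
)

```text
time: 24.68
tool_pos: [419.2, -388.6, 212.4]
tcp_rot: [[-0.077, -0.997, 0.0], [-0.997, 0.077, -0.0], [0.0, -0.0, -1.0]]
contact_force: [0.4, 0.5, 0.5]
grip_width: 12.0
```

The weight is on the bar now: the force went from -3.4 to about +0.5 N. Releasing.

Request:
servo_tool(
  plan=[
    {"translation":[0,0,0],"roll":0},
    {"translation":[0,0,0],"roll":0},
    {"translation":[0,0,0],"roll":0},
    {"translation":[0,0,0],"roll":0},
    {"translation":[0,0,0],"roll":0},
  ],
  grip=0.5,
)

```text
time: 25.1
tool_pos: [419.2, -388.5, 212.0]
tcp_rot: [[-0.077, -0.997, 0.0], [-0.997, 0.077, -0.0], [0.0, -0.0, -1.0]]
contact_force: [-0.1, -0.5, -0.4]
grip_width: 37.1
```

Request:
servo_tool(
  plan=[
    {"translation":[0,0,0],"roll":0},
    {"translation":[0,0,0],"roll":0},
    {"translation":[0,0,0],"roll":0},
    {"translation":[0,0,0],"roll":0},
    {"translation":[0,0,0],"roll":0},
  ],
)

```text
time: 25.52
tool_pos: [419.1, -388.4, 212.0]
tcp_rot: [[-0.077, -0.997, -0.0], [-0.997, 0.077, 0.0], [-0.0, 0.0, -1.0]]
contact_force: [0.4, -0.0, -1.2]
grip_width: 43.4
```

Request:
servo_tool(
  plan=[
    {"translation":[0,0,-0.005],"roll":0},
    {"translation":[0,0,-0.01],"roll":0},
    {"translation":[0,0,-0.02],"roll":0},
    {"translation":[0,0,-0.03],"roll":0},
    {"translation":[0,0,-0.035],"roll":0},
  ],
)

```text
time: 25.93
tool_pos: [418.4, -387.6, 312.5]
tcp_rot: [[-0.077, -0.997, -0.002], [-0.997, 0.077, 0.003], [-0.003, 0.002, -1.0]]
contact_force: [-0.3, -0.9, -0.4]
grip_width: 43.7
```

Request:
servo_tool(
  plan=[
    {"translation":[0,0,-0.035],"roll":0},
    {"translation":[0,0,-0.015],"roll":0},
    {"translation":[0,0,0],"roll":0},
    {"translation":[0,0,0],"roll":0},
    {"translation":[0,0,0],"roll":0},
  ],
)

```text
time: 26.35
tool_pos: [418.6, -387.7, 361.2]
tcp_rot: [[-0.077, -0.997, -0.001], [-0.997, 0.077, 0.002], [-0.002, 0.001, -1.0]]
contact_force: [-0.4, 0.7, -0.6]
grip_width: 43.4
```

Request:
servo_tool(
  plan=[
    {"translation":[0,0.02,0],"roll":0},
    {"translation":[0,0,0],"roll":0},
    {"translation":[0,0,0],"roll":0},
    {"translation":[0,0,0],"roll":0},
    {"translation":[0,0,0],"roll":0},
  ],
)

```text
time: 26.77
tool_pos: [399.5, -386.9, 361.3]
tcp_rot: [[-0.077, -0.997, -0.0], [-0.997, 0.077, 0.001], [-0.001, 0.0, -1.0]]
contact_force: [-0.3, -0.4, 0.7]
grip_width: 43.2
```

Run:
```python
from h import *
s=sense();c=camera('wrist');print(s['time'],s['tool_pos'],s['contact_force'])
P=cloud(c,s)
B=P[150:235,290:350].reshape(-1,3);
for lo,hi in((266,285),(240,250),(195,215)):
    b=B[(B[:,2]>lo)&(B[:,2]<hi)];print(lo,len(b),b.min(0).round(),b.max(0).round(),np.median(b,0).round(1))
c2=camera('wrist');d=cv2.absdiff(c['img'],c2['img']);print('diff',d.max(),(d>40).sum())
cv2.imwrite('pics/w11.png',cv2.resize(c['img'][80:260,180:460],(800,514)))
```

```text
26.7667 [ 399.520139   -386.87144849  361.34142724] [-0.33165762 -0.35838471  0.71535871]
266 326 [ 374. -406.  266.] [ 407. -364.  273.] [ 391.5 -385.1  269. ]
240 261 [ 366. -394.  240.] [ 427. -380.  249.] [ 419.5 -387.6  243.2]Traceback (most recent call last):
  File "<stdin>", line 6, in <module>
    return umr_minimum(a, axis, None, out, keepdims, initial, where)
ValueError: zero-size array to reduction operation minimum which has no identity
```

Hook is on the bar. I've used my 12 pictures, so I'll let it settle and check the rest by numbers.

Request:
servo_tool(
  plan=[
    {"translation":[0,0,0],"roll":0},
    {"translation":[0,0,0],"roll":0},
    {"translation":[0,0,0],"roll":0},
    {"translation":[0,0,0],"roll":0},
    {"translation":[0,0,0],"roll":0},
  ],
)

```text
time: 27.23
tool_pos: [399.2, -386.9, 362.1]
tcp_rot: [[-0.077, -0.997, 0.0], [-0.997, 0.077, -0.0], [0.0, -0.0, -1.0]]
contact_force: [-0.6, -0.2, 0.0]
grip_width: 43.3
```

Request:
servo_tool(
  plan=[
    {"translation":[0,0,0],"roll":0},
    {"translation":[0,0,0],"roll":0},
    {"translation":[0,0,0],"roll":0},
    {"translation":[0,0,0],"roll":0},
    {"translation":[0,0,0],"roll":0},
  ],
)

```text
time: 27.65
tool_pos: [399.2, -386.9, 362.1]
tcp_rot: [[-0.077, -0.997, 0.0], [-0.997, 0.077, -0.0], [0.0, -0.0, -1.0]]
contact_force: [-0.0, 0.2, -0.5]
grip_width: 43.8
```

Run:
```python
from h import *
im=[]
for i in range(4):
    s=sense();c=camera('wrist');P=cloud(c,s);im.append(c['img'])
    Q=P[50:300,200:450].reshape(-1,3);Q=Q[(abs(Q[:,1]+387)<45)&(Q[:,0]>360)&(Q[:,0]<470)]
    for n,lo,hi in(('crown',266,285),('grip',240,250),('plate',50,200)):
        b=Q[(Q[:,2]>lo)&(Q[:,2]<hi)]
        print(n,len(b),np.median(b,0).round(1) if len(b) else '',b.min(0).round() if len(b) else '',b.max(0).round() if len(b) else '')
print([int((cv2.absdiff(im[0],x)>60).sum()) for x in im[1:]])
```

```text
crown 428 [ 391.2 -385.4  268.1] [ 374. -431.  266.] [ 407. -343.  273.]
grip 242 [ 419.4 -387.6  243.3] [ 409. -393.  240.] [ 427. -381.  250.]
plate 955 [ 392.6 -392.3  127.4] [ 386. -418.   50.] [ 397. -354.  162.]
crown 433 [ 391.1 -385.3  267.8] [ 374. -431.  266.] [ 407. -343.  273.]
grip 244 [ 419.4 -387.6  243.3] [ 409. -393.  240.] [ 426. -381.  250.]
plate 959 [ 392.6 -393.3  126.9] [ 386. -418.   50.] [ 397. -354.  162.]
crown 405 [ 391.4 -385.3  268.5] [ 374. -431.  266.] [ 406. -343.  272.]
grip 240 [ 419.3 -387.7  243.3] [ 409. -393.  240.] [ 427. -381.  249.]
plate 961 [ 392.6 -392.3  127.6] [ 386. -417.   50.] [ 397. -354.  163.]
crown 407 [ 391.6 -385.3  268.3] [ 374. -431.  266.] [ 406. -343.  273.]
grip 239 [ 419.4 -387.7  243.3] [ 409. -393.  240.] [ 427. -381.  249.]
plate 960 [ 392.6 -392.7  127.2] [ 386. -418.   51.] [ 397. -353.  162.]
[12, 14, 107]
```

Everything is still: the plate hangs free, vertical under the bar, and the hook is upright. Handing in.

```bash
python3 -c "
from bench import sign_off;print(sign_off())"
```

```text
the job is handed in; nothing more can be done
None
```

The job is handed in: the hook is back near the middle of the bar with the plate hanging free from it, and the gripper is open and clear. The clock stood at about 28 s of the 72 s allowed; the sign-off gives no verdict.

**What I did**
- I took the hook off the bar and brought its tip in under the upper plate. I then raised it through the hanging hole to about 130 mm, with no contact force above the sensor noise of about 1 N.
- I drew the plate out about 81 mm with a pull of about 2 N, lifted it clear and carried it back to the bar.
- I lowered the hook until the wrist force showed the weight had gone onto the bar, then let go.

**Last checks**
- **Hook:** the grip top reads 243 mm (244 mm expected) and the crown sits over the bar, which I take as upright.
- **Plate:** it hangs vertically under the bar with its lower edge at about 50 mm (48 mm expected).
- **Stillness:** four successive readings agree to within about 1 mm.
- **Load:** the weight on the wrist before release was about 3 N, well above the 1.6 N needed. I could not measure the force on the bar directly.
- **Pictures:** I had used my 12 views by then, so the final state was checked from depth data only, not by eye. One check script stopped with an error on an empty selection, and I reran a corrected version. No checks disagreed.

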